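# Find the correctly set casting gap with a feeler blade

### The job

Take the feeler blade out of its park block and try it in the four gaps of the gel caster: two gaps are set too tight, one too loose, and only one takes the blade fully with a light drag on it. Find that gap by feel, without ever forcing the blade, and leave the blade gripped in it, pushed fully home, with the handle resting on the caster. Leave the cup, the dish and the bottle where they stand.

Things in the scene. Friction and masses are not known exactly. Their poses are not given: they have to be found in the camera images.
- feeler_grip (a point): Centre of the handle of the feeler, which stands upright, blade down, in the park block. Handle: grey plastic with fine black ribs, 36 (its x) x 18 (its y, the way to grip it) x 45 mm high (its z, up), about 80 g in all. A steel blade, 30 (x) x 6 (y) x 40 mm long, sticks out below it, the last 3 mm reduced to 26 x 4 mm; its tip is 62.5 mm below this point
- feeler_foot (a point): Centre of the handle's underside, where the blade begins; 22.5 mm below feeler_grip, axes alike. At the top of a gap when the blade is fully home
- feeler_blade: The steel blade of the feeler; origin at its root in the centre of the handle's underside, the blade runs 40 mm along -z
- park: Fixed grey park block, 64 (x) x 50 (y) x 45 mm high on a 76 x 62 x 3 mm foot, with one loose slot like the caster's gaps in its top; origin at the centre of its underside
- caster: Fixed gel caster: white block 72 (x) x 162 (y) x 55 mm high with aluminium end plates and a steel screw head below each gap, projecting 9 mm from its front and back faces at 33 mm height. Four gaps in its flat top, 34 mm apart along y. Origin at the centre of its underside, z up
- sample_cup: Bystander: lidded sample cup, 60 mm wide and 62 mm high; origin at the centre of its underside
- petri_dish: Bystander: petri dish, 59 mm wide and 16 mm high; origin at the centre of its underside
- oil_bottle: Bystander: small brown bottle with a black cap, 29 mm wide and 59 mm high; origin at the centre of its underside
- gap_1 (a point): Centre of the mouth of the first gap, nearest the caster's +y end, level with its top (55 mm above the worktop); axes as the caster's. The mouth of every gap is 36 (x) x 10 (y) mm with a 2 mm chamfer; all look the same and run straight down through the block. Hidden sprung jaws, centred in the gap 22 mm below the top, make the fit, so all feel alike for the first 16 mm
- gap_2 (a point): The same for the second gap. In the right gap (any of the four, it changes) the blade goes over a hump of 3 to 8 N 17 to 23 mm down, then slides home with a drag of 1.4 to 6 N (it fades when the blade stands still), and is held when let go; in a tight gap the push climbs past 13 N there and the blade stops; in the loose gap there is no drag (only rubbing, if it bears on a wall)
- gap_3 (a point): The same for the third gap. In any gap the blade is fully home when the handle's underside rests on the caster's top, all 40 mm of blade inside. More than 30 N on the blade is forcing it
- gap_4 (a point): The same for the fourth gap, nearest the caster's -y end
Things that resemble listed ones, but are neither listed nor needed, are in the scene too. Several things look just like the part that bears feeler_grip: the one meant starts farthest to the robot's right.

How it is judged (in metres and radians):
On the way:
1. the feeler has been lifted clear of the park block (height (world z) of feeler_foot above 0.095 m), for 0.1 s.
At the end, for the whole second after the job is handed in: The feeler stands upright (within 0.08 rad) in one of the four gaps, fully home (handle's underside within 2 mm of the caster's top and 6 mm of the gap's centre), its blade gripped by the jaws (over 1.5 N on the blade; in the loose gap there is almost none), let go and at rest (((horizontal distance between feeler_foot and gap_1 below 0.006 m and z of feeler_foot in the frame of gap_1 below 0.002 m) or (horizontal distance between feeler_foot and gap_2 below 0.006 m and z of feeler_foot in the frame of gap_2 below 0.002 m) or (horizontal distance between feeler_foot and gap_3 below 0.006 m and z of feeler_foot in the frame of gap_3 below 0.002 m) or (horizontal distance between feeler_foot and gap_4 below 0.006 m and z of feeler_foot in the frame of gap_4 below 0.002 m)) and angle between feeler_foot's own z axis and vertical below 0.08 rad and contact force between feeler_blade and anything else above 1.5 N and linear speed of feeler_blade below 0.01 m/s); the robot touches nothing.
It fails at once if the blade is forced: more than 30 N on it (contact force between feeler_blade and anything else above 30 N).
It fails at once if a bystander is moved by more than 15 mm (distance of any of sample_cup, petri_dish, oil_bottle from where it was at the start of the episode above 0.015 m).
It also fails if it takes over 58 s, if anything falls off the work surface, if the arm or the gripper's body presses on something with over 40 N, if the wrist force passes 120 N, or if a joint passes its speed limit or range.

### The arm

A 6-joint arm with a two-finger parallel gripper is mounted at the origin on a cart in front of the work surface, level with it; the furniture and walls round the work are solid. World frame = base frame: x ahead of the robot, y to its left, z up, the work surface at z = 0. Lengths are in mm, angles in rad, forces in N, time in s.
With the tool pointing down it reaches from about 275 to 750 mm from the base axis. Payload 10.2 kg.
Tool frame: the origin (TCP) lies on the front face of the gripper's body, between the roots of the fingers; the fingertips stand 73 mm ahead of it and the grasp point (between the pads) lies 54 mm ahead of it; z points along the fingers, y is the line along which they close (so a half turn about z gives the same grasp; the last joint's range is limited). The gripper opens to 85 mm and grips with 20 to 120 N. Pads are 22 mm wide; open, the fingers measure 114 mm over their backs; the gripper's body (76 mm by 85 mm) begins 54 mm behind the grasp point. The pads swing forward as they close: fully open they stand 13 mm farther back than shut.
Start: joints at [-0.223, 0.313, 1.498, -0, 1.331, -0.223], TCP at [525.006, -0.014, 303.894] pointing down, gripper open.
Joint ranges: [-2.94, 2.94], [-0.97, 2.17], [0.19, 2.56], [-1.23, 4.37], [0.02, 3.11], [-2.88, 2.88]. Speed limits (rad/s): [2.39, 2.39, 3.01, 3.14, 3.14, 3.14].

### API

Orientations are given as a unit quaternion [w, x, y, z].
In Python, from rig import * gives the robot as it stands.
- The arm moves only by the tool step_arm, never from a script. Its argument "plan" is a list of rows, each an object with "offset": the shift along the tool's x, y, z in cm, a list of three; "rot": the turn, a rotation vector about the tool's x, y, z in degrees, a list of three; "gripper": the finger opening in cm, from 0 to 8.54. In form: [{"offset": [x, y, z], "rot": [wx, wy, wz], "gripper": gripper}, ...]. A call has 1 to 12 rows; each row is the pose to reach, as a shift and turn from the pose commanded when the call began, along the tool's axes at that moment; what a row does not reach only later rows make up. A row lasts 1/10 s, in which the tool goes at most 50 mm and 8.59 degrees, less where a joint would pass 70% of its speed; a pose out of reach is approached as far as the arm can. A call with a gripper value outside its range is refused whole. The fingers move at their own pace and stop on an object; "squeeze" is the grip in N (left out, the last holds). Time passes only in rows, so rows that repeat a pose let the fingers close. It gives the time, the measured TCP pose, the force, the opening and the grip force at its end, in the units of the state.
- sense(): the state, without advancing time (a new reading comes with each control period).
- capture(name): name is "scene" or "side" or "wrist"; returns a dict with "color" (384x512x3 uint8, red, green, blue), "depth" (384x512 float32, mm along the optical axis (not along the pixel's ray), 0 where there is no reading), "vertical_fov" (degrees; the focal length in pixels is half the picture's height over the tangent of half this angle, whatever the lens; pixels are square), "cx", "cy" (the principal point, pixels), "rvec" (rotation vector, rad) and "tvec" (3), from world to camera coordinates, as OpenCV has them; the wrist camera has in their place "mount" (4x4, takes a point from camera to tool coordinates, whose origin is the TCP and whose axes are the flange's). Camera axes: x right, y down, z forward; pixel columns grow to the right and rows downward; lengths in mm; the calibration is good to about 2 mm. A picture is of the moment at which its call begins: read the wrist's pose just before it.
- finish_job(): hands the job in; it is judged then, once.
The state is a dict: "time_s": time; "joints": joint angles; "dq": joint speeds; "tau": joint torques, N m; "eef_pos": TCP position; "ee_rot": TCP orientation; "force": force on the tool from outside, world axes, zero at the start; "wrist_torque": the same for the moment, N m; "grip_width": opening from 0.0 (shut) to 1.0 (fully open); "grip_force": force on a finger pad.
Only numpy, scipy, OpenCV 4.12 (cv2) and the standard library are available. Lean on these libraries where they do the work, as an engineer would, in place of code of your own. Each camera call takes 0.05 s, during which the arm holds its last target. There are 200 camera calls.

## Working session

There is one attempt and no reset: what is moved stays moved. The work goes in short steps, Python scripts to look and compute and a tool call to move; the robot and the scene stay as the last step left them, time stands still between calls to the robot, and variables do not carry over. Pictures are saved under pics/ and viewed, at most 10 in all, crops included, and the job is handed in when it is done.

Besides the shell and the picture viewer there is one more tool, called as name(argument=value, ...), one argument or row to a line, values as JSON. step_arm: Moves the arm, as the interface text tells. Its arguments: {"type":"object","properties":{"plan":{"type":"array"},"squeeze":{"type":"number"}},"required":["plan"]}

```bash
mkdir -p pics; cat > h.py <<'E'
from rig import *
import numpy as np, cv2, pickle
from scipy.spatial.transform import Rotation as R
def f(c): return c["color"].shape[0]/2/np.tan(np.radians(c["vertical_fov"])/2)
def snap(n,tag):
    s=sense(); c=capture(n); c['s']=s; pickle.dump(c,open(f'{tag}.pkl','wb'))
    return c
def save(c,name,box=None,k=1.5):
    im=c["color"][...,::-1]
    if box: x0,y0,x1,y1=box; im=im[y0:y1,x0:x1]
    cv2.imwrite(f'pics/{name}.png',cv2.resize(im,None,fx=k,fy=k,interpolation=cv2.INTER_CUBIC))
def cam2world(c):
    if 'mount' in c:
        T=np.eye(4); q=c['s']['ee_rot']; T[:3,:3]=R.from_quat([q[1],q[2],q[3],q[0]]).as_matrix(); T[:3,3]=c['s']['eef_pos']
        return T@np.array(c['mount'])
    T=np.eye(4); T[:3,:3]=R.from_rotvec(np.ravel(c['rvec'])).as_matrix(); T[:3,3]=np.ravel(c['tvec']); return np.linalg.inv(T)
def ray(c,u,v): return np.array([(u-c['cx'])/f(c),(v-c['cy'])/f(c),1.])
def at_z(c,u,v,z):
    T=cam2world(c); d=T[:3,:3]@ray(c,u,v); o=T[:3,3]; return o+d*(z-o[2])/d[2]
def at_d(c,u,v):
    T=cam2world(c); return T[:3,:3]@(ray(c,u,v)*c['depth'][int(v),int(u)])+T[:3,3]
def cloud(c):
    T=cam2world(c); v,u=np.mgrid[:384,:512]; d=c['depth']
    p=np.stack([(u-c['cx'])/f(c)*d,(v-c['cy'])/f(c)*d,d],-1)
    return p@T[:3,:3].T+T[:3,3]
E
python3 - <<'E'
from h import *
for n in ('scene','wrist'):
    c=snap(n,n); save(c,n)
print(sense())
T=cam2world(pickle.load(open('scene.pkl','rb'))); print(T)
E
```

```text
{'time_s': 0.1, 'joints': array([-2.23392566e-01,  3.13361107e-01,  1.49831067e+00, -2.75803444e-05,
        1.33100105e+00, -2.23419388e-01]), 'dq': array([-0.00026709, -0.00261978, -0.00053125,  0.00141934,  0.00039969,
        0.00077731]), 'tau': array([ 2.30574413e-03, -4.12899542e+01, -2.60142785e+01, -1.81123951e-04,
        3.02137116e-03,  1.15447833e-05]), 'eef_pos': array([5.24863430e+02, 1.77440732e-02, 3.03428106e+02]), 'ee_rot': array([-4.49882513e-04,  7.07094874e-01,  7.07118482e-01, -2.99132014e-04]), 'force': array([-0.19988021,  0.45043705,  0.60957207]), 'wrist_torque': array([ 0.01393581, -0.01032389,  0.02977789]), 'grip_force': 0.0, 'grip_width': 0.9985578934769452}
[[ 6.62310246e-01 -3.56661707e-01  6.58891163e-01 -1.49093592e+02]
 [-7.49153716e-01 -3.02728725e-01  5.89172325e-01 -5.78437689e+02]
 [-1.06699254e-02 -8.83825631e-01 -4.67694780e-01  5.89040493e+02]
 [ 0.00000000e+00  0.00000000e+00  0.00000000e+00  1.00000000e+00]]
```

View pics/scene.png

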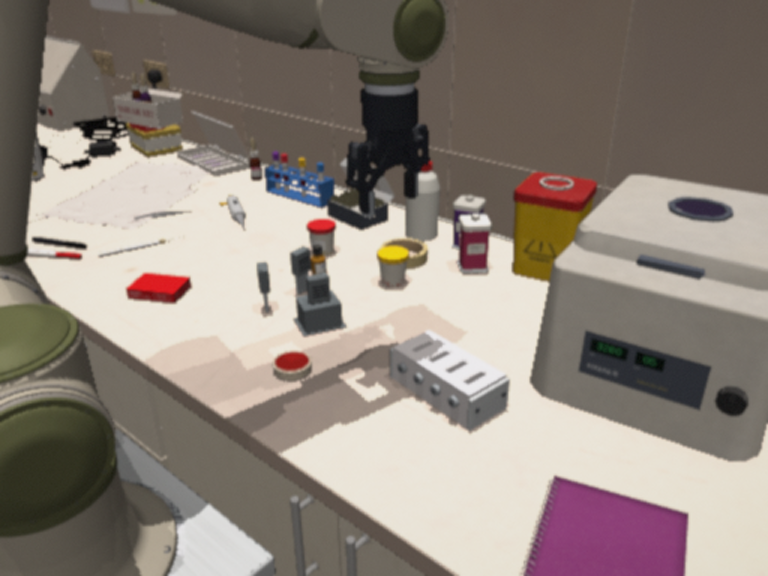

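View pics/wrist.png

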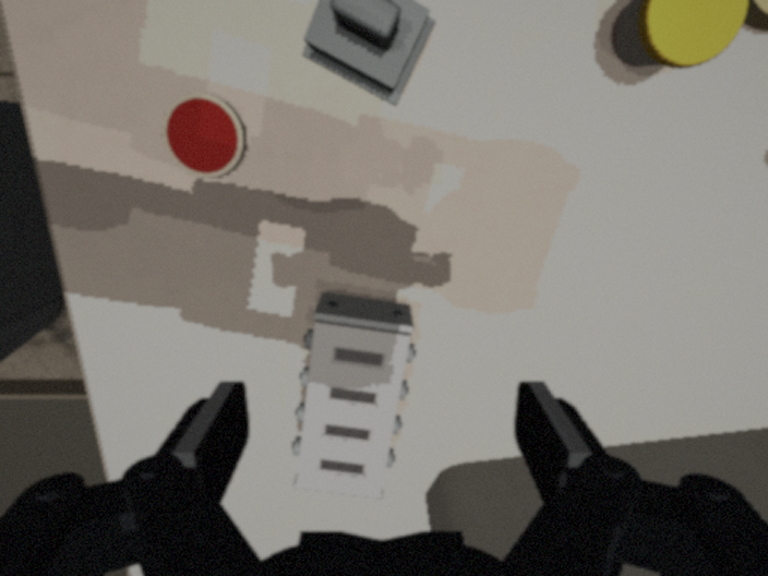

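The scene shows the feeler in the park block at (320,290), two lookalikes left of it at (265,285) and (300,265), and the caster at (448,378). In the wrist view the gaps are at (358,356), (352,396), (347,432) and (342,467), and the handle is at about (365,20).

```bash
python3 - <<'E'
from h import *
w=pickle.load(open('wrist.pkl','rb')); s=pickle.load(open('scene.pkl','rb'))
G=np.array([at_z(w,u/1.5,v/1.5,55) for u,v in [(358,356),(352,396),(347,432),(342,467)]]); print(G.round(1))
P=cloud(w); 
m=(abs(P[...,2]-55)<5)&(w['depth']>0)&(abs(P[...,0]-G[:,0].mean())<60)&(abs(P[...,1]-G[:,1].mean())<110)
q=P[m]; print('casterW',len(q),q[:,2].mean(),cv2.minAreaRect(q[:,:2].astype(np.float32)))
S=cloud(s)
m=(abs(S[...,2]-55)<4)&(s['depth']>0)&(abs(S[...,0]-G[:,0].mean())<60)&(abs(S[...,1]-G[:,1].mean())<110)
q=S[m]; print('casterS',len(q),q[:,2].mean(),cv2.minAreaRect(q[:,:2].astype(np.float32)))
p=at_d(s,318/1.5,285/1.5); print('handle s',p)
for n,C,c in(('w',P,w),('s',S,s)):
  for lo,hi in((40,50),(60,84),(84,97)):
    m=(C[...,2]>lo)&(C[...,2]<hi)&(np.hypot(C[...,0]-p[0],C[...,1]-p[1])<45)&(c['depth']>0)
    q=C[m]
    if len(q)>5: print(n,lo,len(q),q.mean(0).round(1),cv2.minAreaRect(q[:,:2].astype(np.float32)))
E
```

```text
[[ 506.5  -77.5   55. ]
 [ 501.3 -112.1   55. ]
 [ 496.6 -145.2   55. ]
 [ 491.7 -179.2   55. ]]
casterW 6588 55.94358682250124 ((499.3168029785156, -128.26919555664062), (162.58660888671875, 75.78742980957031), 81.37139892578125)
casterS 1387 54.40105468929808 ((498.1994323730469, -128.28111267089844), (160.6761016845703, 75.33953857421875), 81.42296600341797)
handle s [511.31726886 141.51230271  76.53863343]
w 40 2133 [515.9 137.5  46.5] ((514.6593017578125, 147.06103515625), (50.20568084716797, 64.16789245605469), 63.534969329833984)
w 60 225 [515.3 138.   73.3] ((514.838623046875, 138.9820556640625), (12.71688461303711, 37.74457931518555), 84.48869323730469)
w 84 822 [517.9 142.6  90.9] ((515.5164184570312, 146.16928100585938), (17.8555965423584, 35.96100616455078), 63.897056579589844)
s 40 229 [507.9 141.3  44.5] ((512.7913208007812, 146.1404571533203), (55.59441375732422, 64.49024963378906), 64.61042022705078)
s 60 133 [510.  141.8  72.1] ((510.34820556640625, 143.4901123046875), (19.687150955200195, 38.43629455566406), 39.78047561645508)
s 84 76 [513.5 144.7  88.2] ((514.34521484375, 145.96376037597656), (18.905250549316406, 36.47077941894531), 63.87663269042969)
```

step_arm(
  plan=[
    {"offset": [14.65,-1.0,6.0],"rot": [0,0,-64],"gripper": 5},
    {"offset": [14.65,-1.0,6.0],"rot": [0,0,-64],"gripper": 5},
    {"offset": [14.65,-1.0,6.0],"rot": [0,0,-64],"gripper": 5},
    {"offset": [14.65,-1.0,6.0],"rot": [0,0,-64],"gripper": 5},
    {"offset": [14.65,-1.0,6.0],"rot": [0,0,-64],"gripper": 5},
    {"offset": [14.65,-1.0,6.0],"rot": [0,0,-64],"gripper": 5},
    {"offset": [14.65,-1.0,6.0],"rot": [0,0,-64],"gripper": 5},
    {"offset": [14.65,-1.0,6.0],"rot": [0,0,-64],"gripper": 5},
    {"offset": [14.65,-1.0,6.0],"rot": [0,0,-64],"gripper": 5},
    {"offset": [14.65,-1.0,6.0],"rot": [0,0,-64],"gripper": 5},
  ],
)

```text
time_s: 1.1
eef_pos: [514.9, 146.5, 243.7]
ee_rot: [-0.0, 0.226, 0.974, -0.0]
force: [1.0, -0.2, -1.3]
grip_width: 0.585
grip_force: 0.0
```

```bash
python3 - <<'E'
from h import *
w=snap('wrist','w2'); save(w,'w2'); s=w['s']; print(s['time_s'],s['eef_pos'],R.from_quat(np.roll(s['ee_rot'],-1)).as_matrix().round(3),s['grip_width'],s['force'])
P=cloud(w)
m=(P[...,2]>86)&(P[...,2]<96)&(np.hypot(P[...,0]-515,P[...,1]-146)<30)&(w['depth']>0)
q=P[m]; print(len(q),q.mean(0),cv2.minAreaRect(q[:,:2].astype(np.float32)))
m=(P[...,2]>30)&(P[...,2]<130)&(np.hypot(P[...,0]-515,P[...,1]-146)>35)&(np.hypot(P[...,0]-515,P[...,1]-146)<110)&(w['depth']>0)
n,l,st,ce=cv2.connectedComponentsWithStats(m.astype(np.uint8))
for i in range(1,n):
  if st[i,4]>60: q=P[l==i]; print(st[i],q.min(0).round(),q.max(0).round())
E
```

```text
1.1 [514.91671338 146.4729906  243.70462071] [[-0.898  0.44  -0.   ]
 [ 0.44   0.898 -0.   ]
 [ 0.    -0.    -1.   ]] 0.5845292474542528 [ 1.01220901 -0.23496036 -1.3367262 ]
1018 [513.82247204 147.68514346  91.13025163] ((514.96533203125, 147.34048461914062), (17.682220458984375, 35.34950256347656), 63.491615295410156)
[333  90  48  31 957] [471. 234.  30.] [499. 255.  89.]
[228 147  15  12 100] [475. 136.  31.] [481. 151.  48.]
[267 147  18  14 131] [490. 171.  30.] [504. 184.  48.]
[371 176  26  31 415] [554. 241.  45.] [569. 249.  88.]
```

View pics/w2.png

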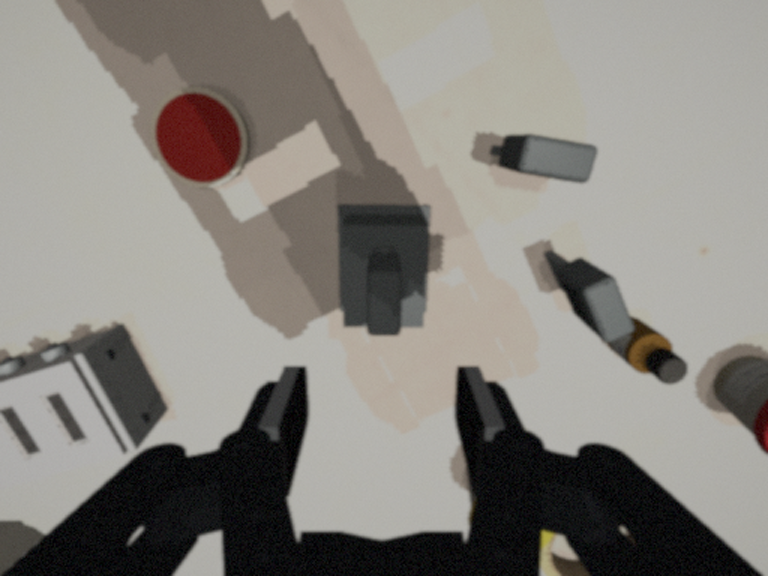

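The feeler handle sits square between the fingers at (383,300), and the lookalikes and bottle are well clear to the right.

step_arm(
  plan=[
    {"offset": [0.04,0.07,4],"rot": [0,0,0],"gripper": 5},
    {"offset": [0.04,0.07,7],"rot": [0,0,0],"gripper": 5},
    {"offset": [0.04,0.07,10],"rot": [0,0,0],"gripper": 5},
    {"offset": [0.04,0.07,11.8],"rot": [0,0,0],"gripper": 5},
    {"offset": [0.04,0.07,11.8],"rot": [0,0,0],"gripper": 3},
    {"offset": [0.04,0.07,11.8],"rot": [0,0,0],"gripper": 2.2},
    {"offset": [0.04,0.07,11.8],"rot": [0,0,0],"gripper": 1.9},
    {"offset": [0.04,0.07,11.8],"rot": [0,0,0],"gripper": 1.7},
    {"offset": [0.04,0.07,11.8],"rot": [0,0,0],"gripper": 1.0},
    {"offset": [0.04,0.07,11.8],"rot": [0,0,0],"gripper": 1.0},
  ],
  squeeze=20,
)

```text
time_s: 2.15
eef_pos: [515.5, 147.3, 127.2]
ee_rot: [0.001, 0.225, 0.974, 0.0]
force: [0.0, -0.4, 6.3]
grip_width: 0.21
grip_force: 20.8
```

step_arm(
  plan=[
    {"offset": [0,0,0],"rot": [0,0,0],"gripper": 1.0},
    {"offset": [0,0,0],"rot": [0,0,0],"gripper": 1.0},
    {"offset": [0,0,-1],"rot": [0,0,0],"gripper": 1.0},
    {"offset": [0,0,-2],"rot": [0,0,0],"gripper": 1.0},
    {"offset": [0,0,-3],"rot": [0,0,0],"gripper": 1.0},
    {"offset": [0,0,-4],"rot": [0,0,0],"gripper": 1.0},
    {"offset": [0,0,-5],"rot": [0,0,0],"gripper": 1.0},
    {"offset": [0,0,-6],"rot": [0,0,0],"gripper": 1.0},
    {"offset": [0,0,-7],"rot": [0,0,0],"gripper": 1.0},
    {"offset": [0,0,-7.3],"rot": [0,0,0],"gripper": 1.0},
    {"offset": [0,0,-7.3],"rot": [0,0,0],"gripper": 1.0},
    {"offset": [0,0,-7.3],"rot": [0,0,0],"gripper": 1.0},
  ],
  squeeze=50,
)

```text
time_s: 3.35
eef_pos: [514.8, 147.3, 198.6]
ee_rot: [-0.0, 0.225, 0.974, -0.0]
force: [0.2, 0.2, -0.8]
grip_width: 0.205
grip_force: 48.8
```

```bash
python3 - <<'E'
from h import *
w=snap('wrist','w3'); c=snap('side','s3'); save(w,'w3'); save(c,'s3'); s=sense(); print(s['time_s'],s['eef_pos'],s['force'],s['grip_force'],s['grip_width'],s['wrist_torque']); print(cam2world(c))
E
```

```text
3.45 [514.76576795 147.26652101 198.40218957] [-0.70928799 -0.30867454 -0.77892456] 48.82731020450592 0.20578623403215973 [ 0.04092879 -0.00776025  0.03826901]
[[-9.99777072e-01 -8.39455107e-03 -1.93736187e-02  5.78242610e+02]
 [ 1.35229688e-02  4.50094106e-01 -8.92878729e-01  8.79404574e+02]
 [ 1.62152677e-02 -8.92941671e-01 -4.49880248e-01  4.69294771e+02]
 [ 0.00000000e+00  0.00000000e+00  0.00000000e+00  1.00000000e+00]]
```

View pics/w3.png

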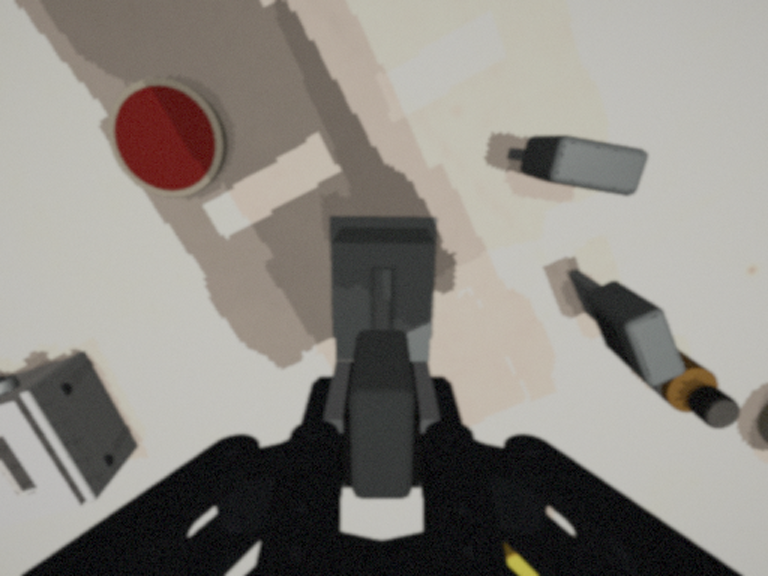

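View pics/s3.png

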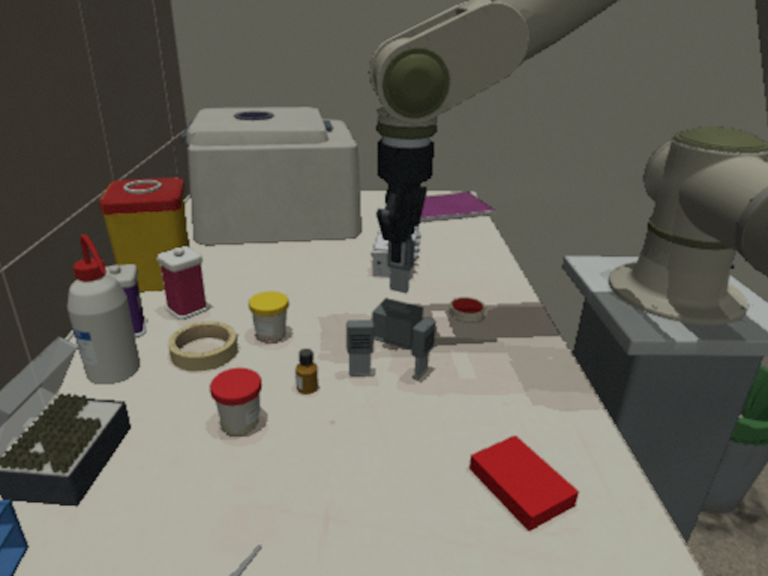

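The feeler is held square and upright (blade tip at (382,268) in the wrist view). The side view shows nothing else moved. Next I go above gap 1.

step_arm(
  plan=[
    {"offset": [-1.2,-2.7,0],"rot": [0,0,-3],"gripper": 1.0},
    {"offset": [-2.5,-5.5,0],"rot": [0,0,-6],"gripper": 1.0},
    {"offset": [-4.0,-9.0,0],"rot": [0,0,-9],"gripper": 1.0},
    {"offset": [-5.5,-12.5,0],"rot": [0,0,-12],"gripper": 1.0},
    {"offset": [-7.0,-16.0,0],"rot": [0,0,-15],"gripper": 1.0},
    {"offset": [-8.2,-18.5,0],"rot": [0,0,-17.6],"gripper": 1.0},
    {"offset": [-9.19,-20.59,0],"rot": [0,0,-17.6],"gripper": 1.0},
    {"offset": [-9.19,-20.59,1.0],"rot": [0,0,-17.6],"gripper": 1.0},
    {"offset": [-9.19,-20.59,1.0],"rot": [0,0,-17.6],"gripper": 1.0},
    {"offset": [-9.19,-20.59,1.0],"rot": [0,0,-17.6],"gripper": 1.0},
  ],
)

```text
time_s: 4.45
eef_pos: [507.1, -77.2, 188.5]
ee_rot: [-0.001, 0.073, 0.997, 0.0]
force: [0.9, -0.6, -0.3]
grip_width: 0.203
grip_force: 49.0
```

```bash
python3 - <<'E'
from h import *
w=snap('wrist','w4'); save(w,'w4'); c=snap('scene','s4'); s=sense(); print(s['time_s'],s['eef_pos'],R.from_quat(np.roll(s['ee_rot'],-1)).as_matrix().round(3),s['force'],s['grip_force'])
save(c,'s4',(220,150,360,290),4)
E
```

```text
4.55 [507.36572485 -77.19109812 188.96651545] [[-0.989  0.145 -0.   ]
 [ 0.145  0.989  0.   ]
 [ 0.     0.    -1.   ]] [ 0.06626478  0.11773686 -1.28810482] 49.035943150520325
```

View pics/w4.png

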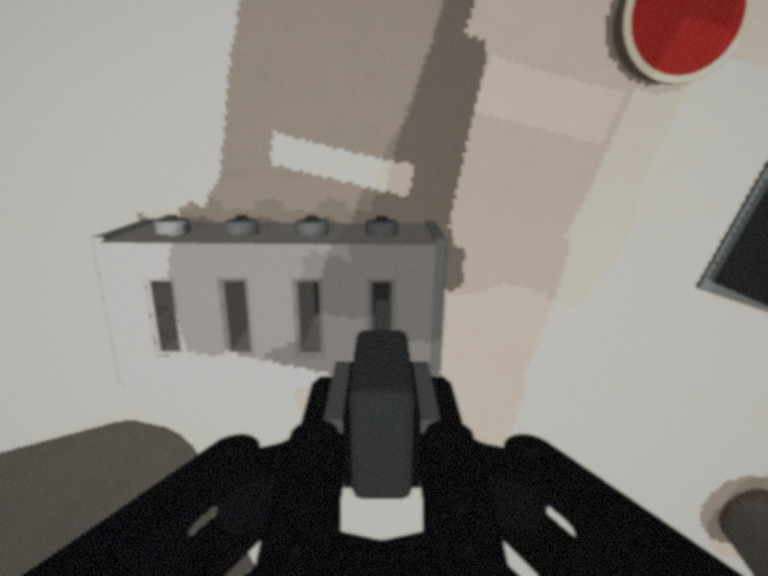

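View pics/s4.png

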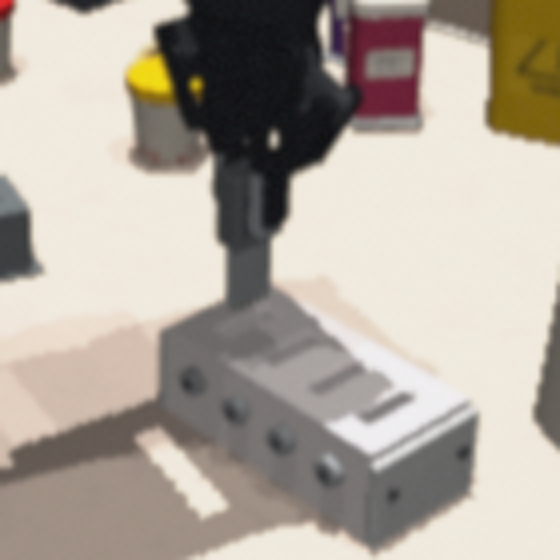

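The blade stands over gap 1 in line with it: the gap is at u=382 and so is the handle centre. The other gaps are at (308,316), (235,316) and (163,316).

```bash
python3 - <<'E'
from h import *
w=pickle.load(open('w4.pkl','rb'))
G=np.array([at_z(w,u/1.5,v/1.5,55) for u,v in [(382,315.5),(308,316),(235,316),(163,316)]]); print(G.round(1))
s=w['s']; T=np.linalg.inv(np.array(w['mount']))
tip=cam2world(w); 
for dx in(-13,13):
  p=T@np.array([dx,0,54+62.5+5,1]); print('blade tip px',1.5*(p[:2]/p[2]*f(w)+[w['cx'],w['cy']]))
p=T@np.array([-18,0,54-18,1]);print('handle top edge?',1.5*(p[:2]/p[2]*f(w)+[w['cx'],w['cy']]))
w3=pickle.load(open('w3.pkl','rb'))
P=cloud(w3); q=w3['s']['ee_rot']; Rm=R.from_quat(np.roll(q,-1)).as_matrix()
L=(P-w3['s']['eef_pos'])@Rm
# handle points in tool frame: visible columns in middle
for v in (180,190,200,210,218,222,226,235,245,260,280,300,320,330): print(v, L[v,255].round(1))
E
```

```text
[[ 505.3  -77.3   55. ]
 [ 500.4 -111.9   55. ]
 [ 495.4 -146.    55. ]
 [ 490.5 -179.6   55. ]]
blade tip px [382.89415312 354.88180104]
blade tip px [382.98593899 301.43418257]
handle top edge? [384.08454374 503.49467709]
180 [ 6.50e+00 -1.00e-01  1.94e+02]
190 [-2.800e+00 -1.000e-01  1.939e+02]
200 [ 15.5  -0.4 115.6]
210 [15.3 -0.4 98.5]
218 [15.3 -0.5 86.5]
222 [18.4 -0.5 73.9]
226 [18.5 -0.5 68.8]
235 [17.9 -0.6 59.9]
245 [18.  -0.6 49.8]
260 [17.9 -0.6 37.4]
280 [ 9.6 -0.6 36. ]
300 [-0.  -0.6 36. ]
320 [-11.1  -0.6  37.2]
330 [-14.4  -0.6  35.1]
```

step_arm(
  plan=[
    {"offset": [0.11,0,0],"rot": [0,0,0],"gripper": 1.0},
    {"offset": [0.11,0,0.5],"rot": [0,0,0],"gripper": 1.0},
    {"offset": [0.11,0,0.8],"rot": [0,0,0],"gripper": 1.0},
    {"offset": [0.11,0,1.0],"rot": [0,0,0],"gripper": 1.0},
    {"offset": [0.11,0,1.2],"rot": [0,0,0],"gripper": 1.0},
    {"offset": [0.11,0,1.35],"rot": [0,0,0],"gripper": 1.0},
    {"offset": [0.11,0,1.5],"rot": [0,0,0],"gripper": 1.0},
    {"offset": [0.11,0,1.5],"rot": [0,0,0],"gripper": 1.0},
  ],
)

```text
time_s: 5.35
eef_pos: [506.2, -77.9, 173.7]
ee_rot: [-0.0, 0.073, 0.997, 0.0]
force: [1.0, 1.2, -2.0]
grip_width: 0.207
grip_force: 49.0
```

Tip about 3 mm in and free. Going on to a depth of about 15 mm.

step_arm(
  plan=[
    {"offset": [0,0,0.2],"rot": [0,0,0],"gripper": 1.0},
    {"offset": [0,0,0.4],"rot": [0,0,0],"gripper": 1.0},
    {"offset": [0,0,0.6],"rot": [0,0,0],"gripper": 1.0},
    {"offset": [0,0,0.8],"rot": [0,0,0],"gripper": 1.0},
    {"offset": [0,0,1.0],"rot": [0,0,0],"gripper": 1.0},
    {"offset": [0,0,1.2],"rot": [0,0,0],"gripper": 1.0},
    {"offset": [0,0,1.2],"rot": [0,0,0],"gripper": 1.0},
  ],
)

```text
time_s: 6.05
eef_pos: [506.1, -77.9, 161.6]
ee_rot: [-0.0, 0.073, 0.997, 0.0]
force: [0.6, 0.2, -0.5]
grip_width: 0.204
grip_force: 49.0
```

step_arm(
  plan=[
    {"offset": [0,0,0.1],"rot": [0,0,0],"gripper": 1.0},
    {"offset": [0,0,0.2],"rot": [0,0,0],"gripper": 1.0},
  ],
)

```text
time_s: 6.25
eef_pos: [506.3, -77.8, 160.0]
ee_rot: [0.0, 0.073, 0.997, 0.0]
force: [-0.8, 1.4, 1.7]
grip_width: 0.202
grip_force: 49.2
```

step_arm(
  plan=[
    {"offset": [0,0,0.1],"rot": [0,0,0],"gripper": 1.0},
  ],
)

```text
time_s: 6.35
eef_pos: [506.3, -77.8, 159.0]
ee_rot: [0.0, 0.073, 0.997, 0.0]
force: [0.8, 2.7, 2.4]
grip_width: 0.208
grip_force: 49.3
```

step_arm(
  plan=[
    {"offset": [0,0,0.1],"rot": [0,0,0],"gripper": 1.0},
  ],
)

```text
time_s: 6.45
eef_pos: [506.4, -77.8, 158.1]
ee_rot: [0.0, 0.073, 0.997, 0.0]
force: [0.2, 2.4, 3.7]
grip_width: 0.204
grip_force: 49.5
```

step_arm(
  plan=[
    {"offset": [0,0,0.1],"rot": [0,0,0],"gripper": 1.0},
  ],
)

```text
time_s: 6.55
eef_pos: [506.4, -77.8, 157.1]
ee_rot: [0.0, 0.073, 0.997, 0.0]
force: [0.4, 3.3, 3.8]
grip_width: 0.207
grip_force: 49.7
```

step_arm(
  plan=[
    {"offset": [0,0,0.05],"rot": [0,0,0],"gripper": 1.0},
  ],
)

```text
time_s: 6.65
eef_pos: [506.4, -77.8, 156.7]
ee_rot: [0.0, 0.073, 0.997, 0.0]
force: [0.9, 2.6, 5.7]
grip_width: 0.203
grip_force: 49.9
```

step_arm(
  plan=[
    {"offset": [0,0.04,0.05],"rot": [0,0,0],"gripper": 1.0},
  ],
)

```text
time_s: 6.75
eef_pos: [506.5, -77.6, 156.3]
ee_rot: [0.0, 0.073, 0.997, -0.0]
force: [-1.0, 0.6, 6.6]
grip_width: 0.206
grip_force: 50.1
```

step_arm(
  plan=[
    {"offset": [0,0,0.05],"rot": [0,0,0],"gripper": 1.0},
  ],
)

```text
time_s: 6.85
eef_pos: [506.6, -77.6, 156.0]
ee_rot: [0.001, 0.073, 0.997, -0.0]
force: [-0.2, 2.8, 8.2]
grip_width: 0.203
grip_force: 50.3
```

step_arm(
  plan=[
    {"offset": [0,0,0.05],"rot": [0,0,0],"gripper": 1.0},
  ],
)

```text
time_s: 6.95
eef_pos: [506.6, -77.6, 155.6]
ee_rot: [0.001, 0.073, 0.997, -0.0]
force: [-0.6, 3.0, 9.5]
grip_width: 0.2
grip_force: 50.5
```

step_arm(
  plan=[
    {"offset": [0,0,0.05],"rot": [0,0,0],"gripper": 1.0},
  ],
)

```text
time_s: 7.05
eef_pos: [506.7, -77.5, 155.3]
ee_rot: [0.001, 0.073, 0.997, -0.0]
force: [-1.2, 2.0, 11.8]
grip_width: 0.204
grip_force: 50.6
```

step_arm(
  plan=[
    {"offset": [0,0,0.05],"rot": [0,0,0],"gripper": 1.0},
  ],
)

```text
time_s: 7.15
eef_pos: [506.7, -77.5, 154.9]
ee_rot: [0.001, 0.073, 0.997, -0.0]
force: [-1.2, 2.4, 14.7]
grip_width: 0.201
grip_force: 51.0
```

Gap 1 is tight, since the push passes 14 N around 21 mm and is still rising. I withdraw and go to gap 2.

step_arm(
  plan=[
    {"offset": [0,0,-0.5],"rot": [0,0,0],"gripper": 1.0},
    {"offset": [0,0,-1.2],"rot": [0,0,0],"gripper": 1.0},
    {"offset": [0,0,-2.2],"rot": [0,0,0],"gripper": 1.0},
    {"offset": [0,0,-3.2],"rot": [0,0,0],"gripper": 1.0},
    {"offset": [0,-1.2,-3.2],"rot": [0,0,0],"gripper": 1.0},
    {"offset": [0,-2.4,-3.2],"rot": [0,0,0],"gripper": 1.0},
    {"offset": [0,-3.4,-3.2],"rot": [0,0,0],"gripper": 1.0},
    {"offset": [0,-3.4,-3.2],"rot": [0,0,0],"gripper": 1.0},
    {"offset": [0,-3.4,-2.6],"rot": [0,0,0],"gripper": 1.0},
    {"offset": [0,-3.4,-2.3],"rot": [0,0,0],"gripper": 1.0},
    {"offset": [0,-3.4,-2.0],"rot": [0,0,0],"gripper": 1.0},
  ],
)

```text
time_s: 8.25
eef_pos: [501.2, -110.8, 173.3]
ee_rot: [-0.0, 0.073, 0.997, 0.0]
force: [-0.4, -0.1, -0.2]
grip_width: 0.205
grip_force: 49.1
```

step_arm(
  plan=[
    {"offset": [0,0,0.2],"rot": [0,0,0],"gripper": 1.0},
    {"offset": [0,0,0.4],"rot": [0,0,0],"gripper": 1.0},
  ],
)

```text
time_s: 8.45
eef_pos: [501.3, -110.9, 169.7]
ee_rot: [-0.0, 0.073, 0.997, 0.0]
force: [-0.3, 0.7, -1.3]
grip_width: 0.203
grip_force: 49.1
```

step_arm(
  plan=[
    {"offset": [0,0,0.2],"rot": [0,0,0],"gripper": 1.0},
    {"offset": [0,0,0.4],"rot": [0,0,0],"gripper": 1.0},
    {"offset": [0,0,0.6],"rot": [0,0,0],"gripper": 1.0},
    {"offset": [0,0,0.8],"rot": [0,0,0],"gripper": 1.0},
    {"offset": [0,0,0.8],"rot": [0,0,0],"gripper": 1.0},
  ],
)

```text
time_s: 8.95
eef_pos: [501.2, -111.1, 161.6]
ee_rot: [-0.0, 0.073, 0.997, 0.0]
force: [0.9, 0.3, -0.7]
grip_width: 0.206
grip_force: 49.1
```

step_arm(
  plan=[
    {"offset": [0,0,0.1],"rot": [0,0,0],"gripper": 1.0},
    {"offset": [0,0,0.2],"rot": [0,0,0],"gripper": 1.0},
  ],
)

```text
time_s: 9.15
eef_pos: [501.3, -111.1, 159.9]
ee_rot: [0.0, 0.073, 0.997, -0.0]
force: [-0.3, 0.1, -0.4]
grip_width: 0.206
grip_force: 49.1
```

step_arm(
  plan=[
    {"offset": [0,0,0.1],"rot": [0,0,0],"gripper": 1.0},
  ],
)

```text
time_s: 9.25
eef_pos: [501.4, -111.1, 159.0]
ee_rot: [0.0, 0.073, 0.997, 0.0]
force: [-0.3, 0.3, 1.9]
grip_width: 0.203
grip_force: 49.3
```

step_arm(
  plan=[
    {"offset": [0,0,0.1],"rot": [0,0,0],"gripper": 1.0},
  ],
)

```text
time_s: 9.35
eef_pos: [501.4, -111.1, 158.1]
ee_rot: [0.0, 0.073, 0.997, -0.0]
force: [-0.3, 1.4, 2.9]
grip_width: 0.203
grip_force: 49.5
```

step_arm(
  plan=[
    {"offset": [0,0,0.1],"rot": [0,0,0],"gripper": 1.0},
  ],
)

```text
time_s: 9.45
eef_pos: [501.5, -111.2, 157.2]
ee_rot: [0.0, 0.073, 0.997, -0.0]
force: [0.1, 0.4, 4.3]
grip_width: 0.204
grip_force: 49.7
```

step_arm(
  plan=[
    {"offset": [0,0,0.05],"rot": [0,0,0],"gripper": 1.0},
  ],
)

```text
time_s: 9.55
eef_pos: [501.5, -111.2, 156.7]
ee_rot: [0.0, 0.073, 0.997, -0.0]
force: [-0.2, 1.3, 5.4]
grip_width: 0.209
grip_force: 49.9
```

step_arm(
  plan=[
    {"offset": [0,0,0.05],"rot": [0,0,0],"gripper": 1.0},
  ],
)

```text
time_s: 9.65
eef_pos: [501.5, -111.2, 156.3]
ee_rot: [0.0, 0.073, 0.997, -0.0]
force: [-0.4, 1.4, 7.1]
grip_width: 0.2
grip_force: 50.1
```

step_arm(
  plan=[
    {"offset": [0,0,0.05],"rot": [0,0,0],"gripper": 1.0},
  ],
)

```text
time_s: 9.75
eef_pos: [501.6, -111.2, 156.0]
ee_rot: [0.001, 0.073, 0.997, -0.0]
force: [-1.0, 2.3, 7.8]
grip_width: 0.203
grip_force: 50.4
```

step_arm(
  plan=[
    {"offset": [0,0,0.05],"rot": [0,0,0],"gripper": 1.0},
  ],
)

```text
time_s: 9.85
eef_pos: [501.6, -111.1, 155.6]
ee_rot: [0.001, 0.073, 0.997, -0.0]
force: [-1.3, 2.7, 10.6]
grip_width: 0.203
grip_force: 50.6
```

step_arm(
  plan=[
    {"offset": [0,0,0.05],"rot": [0,0,0],"gripper": 1.0},
  ],
)

```text
time_s: 9.95
eef_pos: [501.7, -111.1, 155.2]
ee_rot: [0.001, 0.073, 0.997, -0.0]
force: [-0.8, 3.2, 9.7]
grip_width: 0.206
grip_force: 50.7
```

step_arm(
  plan=[
    {"offset": [0,0,0.05],"rot": [0,0,0],"gripper": 1.0},
  ],
)

```text
time_s: 10.05
eef_pos: [501.8, -111.2, 155.0]
ee_rot: [0.001, 0.073, 0.997, -0.0]
force: [-1.8, 3.2, 12.7]
grip_width: 0.205
grip_force: 51.0
```

step_arm(
  plan=[
    {"offset": [0,0,0.05],"rot": [0,0,0],"gripper": 1.0},
  ],
)

```text
time_s: 10.15
eef_pos: [501.8, -111.2, 154.7]
ee_rot: [0.001, 0.073, 0.997, -0.0]
force: [-2.2, 3.1, 14.0]
grip_width: 0.205
grip_force: 51.2
```

Gap 2 is tight too. On to gap 3.

step_arm(
  plan=[
    {"offset": [0,0,-0.5],"rot": [0,0,0],"gripper": 1.0},
    {"offset": [0,0,-1.2],"rot": [0,0,0],"gripper": 1.0},
    {"offset": [0,0,-2.2],"rot": [0,0,0],"gripper": 1.0},
    {"offset": [0,0,-3.2],"rot": [0,0,0],"gripper": 1.0},
    {"offset": [0,-1.2,-3.2],"rot": [0,0,0],"gripper": 1.0},
    {"offset": [0,-2.4,-3.2],"rot": [0,0,0],"gripper": 1.0},
    {"offset": [0,-3.4,-3.2],"rot": [0,0,0],"gripper": 1.0},
    {"offset": [0,-3.4,-3.2],"rot": [0,0,0],"gripper": 1.0},
    {"offset": [0,-3.4,-2.6],"rot": [0,0,0],"gripper": 1.0},
    {"offset": [0,-3.4,-2.3],"rot": [0,0,0],"gripper": 1.0},
    {"offset": [0,-3.4,-2.0],"rot": [0,0,0],"gripper": 1.0},
  ],
)

```text
time_s: 11.25
eef_pos: [496.2, -144.4, 172.8]
ee_rot: [-0.0, 0.073, 0.997, 0.0]
force: [-0.1, -0.1, -0.3]
grip_width: 0.205
grip_force: 49.1
```

step_arm(
  plan=[
    {"offset": [0,0,0.2],"rot": [0,0,0],"gripper": 1.0},
    {"offset": [0,0,0.4],"rot": [0,0,0],"gripper": 1.0},
  ],
)

```text
time_s: 11.45
eef_pos: [496.4, -144.6, 169.2]
ee_rot: [-0.0, 0.073, 0.997, 0.0]
force: [0.1, -0.8, -1.5]
grip_width: 0.204
grip_force: 49.1
```

step_arm(
  plan=[
    {"offset": [0,0,0.2],"rot": [0,0,0],"gripper": 1.0},
    {"offset": [0,0,0.4],"rot": [0,0,0],"gripper": 1.0},
    {"offset": [0,0,0.6],"rot": [0,0,0],"gripper": 1.0},
    {"offset": [0,0,0.8],"rot": [0,0,0],"gripper": 1.0},
    {"offset": [0,0,0.8],"rot": [0,0,0],"gripper": 1.0},
  ],
)

```text
time_s: 11.95
eef_pos: [496.3, -144.8, 161.2]
ee_rot: [-0.0, 0.073, 0.997, 0.0]
force: [-0.9, -0.0, -0.1]
grip_width: 0.206
grip_force: 49.1
```

step_arm(
  plan=[
    {"offset": [0,0,0.1],"rot": [0,0,0],"gripper": 1.0},
    {"offset": [0,0,0.2],"rot": [0,0,0],"gripper": 1.0},
  ],
)

```text
time_s: 12.15
eef_pos: [496.4, -144.8, 159.4]
ee_rot: [0.0, 0.073, 0.997, -0.0]
force: [-0.2, -0.2, -0.1]
grip_width: 0.198
grip_force: 49.1
```

step_arm(
  plan=[
    {"offset": [0,0,0.1],"rot": [0,0,0],"gripper": 1.0},
  ],
)

```text
time_s: 12.25
eef_pos: [496.3, -144.8, 158.4]
ee_rot: [0.0, 0.073, 0.997, -0.0]
force: [-1.1, -0.3, -1.1]
grip_width: 0.206
grip_force: 49.1
```

step_arm(
  plan=[
    {"offset": [0,0,0.1],"rot": [0,0,0],"gripper": 1.0},
  ],
)

```text
time_s: 12.35
eef_pos: [496.3, -144.8, 157.3]
ee_rot: [0.0, 0.073, 0.997, -0.0]
force: [-0.1, -0.5, -0.2]
grip_width: 0.202
grip_force: 49.1
```

step_arm(
  plan=[
    {"offset": [0,0,0.1],"rot": [0,0,0],"gripper": 1.0},
  ],
)

```text
time_s: 12.45
eef_pos: [496.3, -144.8, 156.3]
ee_rot: [0.0, 0.073, 0.997, -0.0]
force: [-0.2, 0.2, -1.1]
grip_width: 0.205
grip_force: 49.1
```

step_arm(
  plan=[
    {"offset": [0,0,0.1],"rot": [0,0,0],"gripper": 1.0},
    {"offset": [0,0,0.2],"rot": [0,0,0],"gripper": 1.0},
  ],
)

```text
time_s: 12.65
eef_pos: [496.3, -144.8, 154.3]
ee_rot: [-0.0, 0.073, 0.997, 0.0]
force: [-0.1, -0.2, -0.5]
grip_width: 0.202
grip_force: 49.1
```

step_arm(
  plan=[
    {"offset": [0,0,0.1],"rot": [0,0,0],"gripper": 1.0},
    {"offset": [0,0,0.2],"rot": [0,0,0],"gripper": 1.0},
    {"offset": [0,0,0.3],"rot": [0,0,0],"gripper": 1.0},
  ],
)

```text
time_s: 12.95
eef_pos: [496.3, -144.8, 151.3]
ee_rot: [-0.0, 0.073, 0.997, 0.0]
force: [-0.5, 0.1, -0.7]
grip_width: 0.207
grip_force: 49.1
```

Gap 3 is loose: no drag at all past 25 mm. Gap 4 should be the right one.

step_arm(
  plan=[
    {"offset": [0,0,-1.0],"rot": [0,0,0],"gripper": 1.0},
    {"offset": [0,0,-2.0],"rot": [0,0,0],"gripper": 1.0},
    {"offset": [0,0,-3.0],"rot": [0,0,0],"gripper": 1.0},
    {"offset": [0,0,-3.5],"rot": [0,0,0],"gripper": 1.0},
    {"offset": [0,-1.2,-3.5],"rot": [0,0,0],"gripper": 1.0},
    {"offset": [0,-2.4,-3.5],"rot": [0,0,0],"gripper": 1.0},
    {"offset": [0,-3.4,-3.5],"rot": [0,0,0],"gripper": 1.0},
    {"offset": [0,-3.4,-3.5],"rot": [0,0,0],"gripper": 1.0},
    {"offset": [0,-3.4,-2.9],"rot": [0,0,0],"gripper": 1.0},
    {"offset": [0,-3.4,-2.6],"rot": [0,0,0],"gripper": 1.0},
    {"offset": [0,-3.4,-2.2],"rot": [0,0,0],"gripper": 1.0},
  ],
)

```text
time_s: 14.05
eef_pos: [491.3, -178.0, 172.9]
ee_rot: [-0.0, 0.073, 0.997, 0.0]
force: [0.1, 0.1, -0.7]
grip_width: 0.207
grip_force: 49.1
```

step_arm(
  plan=[
    {"offset": [0,0,0.2],"rot": [0,0,0],"gripper": 1.0},
    {"offset": [0,0,0.4],"rot": [0,0,0],"gripper": 1.0},
  ],
)

```text
time_s: 14.25
eef_pos: [491.4, -178.2, 169.2]
ee_rot: [-0.0, 0.073, 0.997, 0.0]
force: [-0.1, 0.8, -1.2]
grip_width: 0.204
grip_force: 49.1
```

step_arm(
  plan=[
    {"offset": [0,0,0.2],"rot": [0,0,0],"gripper": 1.0},
    {"offset": [0,0,0.4],"rot": [0,0,0],"gripper": 1.0},
    {"offset": [0,0,0.6],"rot": [0,0,0],"gripper": 1.0},
    {"offset": [0,0,0.8],"rot": [0,0,0],"gripper": 1.0},
    {"offset": [0,0,0.8],"rot": [0,0,0],"gripper": 1.0},
  ],
)

```text
time_s: 14.75
eef_pos: [491.3, -178.4, 161.1]
ee_rot: [-0.0, 0.073, 0.997, 0.0]
force: [0.9, 0.6, -0.3]
grip_width: 0.2
grip_force: 49.1
```

step_arm(
  plan=[
    {"offset": [0,0,0.1],"rot": [0,0,0],"gripper": 1.0},
    {"offset": [0,0,0.2],"rot": [0,0,0],"gripper": 1.0},
  ],
)

```text
time_s: 14.95
eef_pos: [491.4, -178.4, 159.4]
ee_rot: [0.0, 0.073, 0.997, -0.0]
force: [-0.4, -0.2, -0.7]
grip_width: 0.203
grip_force: 49.1
```

step_arm(
  plan=[
    {"offset": [0,0,0.1],"rot": [0,0,0],"gripper": 1.0},
  ],
)

```text
time_s: 15.05
eef_pos: [491.4, -178.4, 158.4]
ee_rot: [0.0, 0.073, 0.997, -0.0]
force: [-0.0, 0.5, -1.3]
grip_width: 0.2
grip_force: 49.1
```

step_arm(
  plan=[
    {"offset": [0,0,0.1],"rot": [0,0,0],"gripper": 1.0},
  ],
)

```text
time_s: 15.15
eef_pos: [491.4, -178.4, 157.3]
ee_rot: [-0.0, 0.073, 0.997, 0.0]
force: [-0.5, 0.2, -1.5]
grip_width: 0.202
grip_force: 49.1
```

step_arm(
  plan=[
    {"offset": [0,0,0.1],"rot": [0,0,0],"gripper": 1.0},
  ],
)

```text
time_s: 15.25
eef_pos: [491.4, -178.4, 156.4]
ee_rot: [0.0, 0.073, 0.997, 0.0]
force: [0.2, 0.5, 0.9]
grip_width: 0.202
grip_force: 49.4
```

step_arm(
  plan=[
    {"offset": [0,0,0.1],"rot": [0,0,0],"gripper": 1.0},
  ],
)

```text
time_s: 15.35
eef_pos: [491.5, -178.4, 155.7]
ee_rot: [0.0, 0.073, 0.997, -0.0]
force: [-0.5, 1.0, 5.1]
grip_width: 0.202
grip_force: 49.9
```

step_arm(
  plan=[
    {"offset": [0,0,0.1],"rot": [0,0,0],"gripper": 1.0},
  ],
)

```text
time_s: 15.45
eef_pos: [491.6, -178.5, 154.9]
ee_rot: [0.0, 0.073, 0.997, -0.0]
force: [-0.8, 1.0, 5.5]
grip_width: 0.206
grip_force: 49.9
```

step_arm(
  plan=[
    {"offset": [0,0,0.1],"rot": [0,0,0],"gripper": 1.0},
  ],
)

```text
time_s: 15.55
eef_pos: [491.7, -178.5, 154.0]
ee_rot: [0.001, 0.073, 0.997, -0.0]
force: [-0.7, 2.2, 6.5]
grip_width: 0.204
grip_force: 49.9
```

step_arm(
  plan=[
    {"offset": [0,0,0.1],"rot": [0,0,0],"gripper": 1.0},
    {"offset": [0,0,0.2],"rot": [0,0,0],"gripper": 1.0},
  ],
)

```text
time_s: 15.75
eef_pos: [491.7, -178.5, 151.8]
ee_rot: [0.001, 0.073, 0.997, -0.0]
force: [1.0, 0.4, 2.5]
grip_width: 0.203
grip_force: 49.8
```

Gap 4 has the hump (about 7 N) and then a light drag, so it is the right gap. I now slide the blade home.

step_arm(
  plan=[
    {"offset": [0,0,0.2],"rot": [0,0,0],"gripper": 1.0},
    {"offset": [0,0,0.4],"rot": [0,0,0],"gripper": 1.0},
    {"offset": [0,0,0.6],"rot": [0,0,0],"gripper": 1.0},
  ],
)

```text
time_s: 16.05
eef_pos: [491.3, -178.4, 145.2]
ee_rot: [-0.0, 0.073, 0.997, 0.0]
force: [0.1, 0.7, 3.9]
grip_width: 0.206
grip_force: 49.7
```

step_arm(
  plan=[
    {"offset": [0,0,0.2],"rot": [0,0,0],"gripper": 1.0},
    {"offset": [0,0,0.4],"rot": [0,0,0],"gripper": 1.0},
    {"offset": [0,0,0.5],"rot": [0,0,0],"gripper": 1.0},
  ],
)

```text
time_s: 16.35
eef_pos: [491.3, -178.4, 140.1]
ee_rot: [-0.0, 0.073, 0.997, 0.0]
force: [-0.4, -0.3, 3.2]
grip_width: 0.207
grip_force: 49.7
```

step_arm(
  plan=[
    {"offset": [0,0,0.1],"rot": [0,0,0],"gripper": 1.0},
    {"offset": [0,0,0.2],"rot": [0,0,0],"gripper": 1.0},
  ],
)

```text
time_s: 16.55
eef_pos: [491.3, -178.4, 138.3]
ee_rot: [-0.0, 0.073, 0.997, 0.0]
force: [-0.2, 1.2, 2.8]
grip_width: 0.205
grip_force: 49.7
```

step_arm(
  plan=[
    {"offset": [0,0,0.1],"rot": [0,0,0],"gripper": 1.0},
  ],
)

```text
time_s: 16.65
eef_pos: [491.3, -178.4, 137.3]
ee_rot: [-0.0, 0.073, 0.997, 0.0]
force: [-0.2, 0.3, 2.5]
grip_width: 0.198
grip_force: 49.7
```

step_arm(
  plan=[
    {"offset": [0,0,0.1],"rot": [0,0,0],"gripper": 1.0},
  ],
)

```text
time_s: 16.75
eef_pos: [491.4, -178.4, 137.2]
ee_rot: [0.0, 0.073, 0.997, -0.0]
force: [-6.6, 4.3, 21.5]
grip_width: 0.202
grip_force: 52.1
```

Home, with a firm stop at 137.2 mm. I ease the push, open, retreat and check.

step_arm(
  plan=[
    {"offset": [0,0,-0.05],"rot": [0,0,0],"gripper": 1.0},
    {"offset": [0,0,-0.05],"rot": [0,0,0],"gripper": 1.0},
    {"offset": [0,0,-0.05],"rot": [0,0,0],"gripper": 2.5},
    {"offset": [0,0,-0.05],"rot": [0,0,0],"gripper": 4},
    {"offset": [0,0,-0.05],"rot": [0,0,0],"gripper": 4},
    {"offset": [0,0,-0.05],"rot": [0,0,0],"gripper": 4},
    {"offset": [0,0,-0.05],"rot": [0,0,0],"gripper": 4},
  ],
  squeeze=20,
)

```text
time_s: 17.45
eef_pos: [491.3, -178.4, 136.8]
ee_rot: [-0.0, 0.073, 0.997, 0.0]
force: [0.3, -0.5, 0.7]
grip_width: 0.466
grip_force: 0.0
```

step_arm(
  plan=[
    {"offset": [0,0,-1],"rot": [0,0,0],"gripper": 4},
    {"offset": [0,0,-3],"rot": [0,0,0],"gripper": 4},
    {"offset": [0,0,-5],"rot": [0,0,0],"gripper": 4},
    {"offset": [0,0,-8],"rot": [0,0,0],"gripper": 4},
    {"offset": [0,0,-11],"rot": [0,0,0],"gripper": 4},
    {"offset": [0,0,-11],"rot": [0,0,0],"gripper": 4},
    {"offset": [0,0,-11],"rot": [0,0,0],"gripper": 4},
  ],
)

```text
time_s: 18.15
eef_pos: [491.3, -178.4, 247.5]
ee_rot: [0.001, 0.073, 0.997, -0.0]
force: [-0.6, -0.2, -0.5]
grip_width: 0.47
grip_force: 0.0
```

```bash
python3 - <<'E'
from h import *
w=snap('wrist','w5'); s=sense(); print(s['time_s'],s['eef_pos'],s['force'],s['grip_force'])
c=snap('scene','s5'); save(c,'s5',(220,150,360,290),4)
P=cloud(w)
near=np.hypot(P[...,0]-491,P[...,1]+179)<26
q=P[near&(P[...,2]>90)&(P[...,2]<110)]; print(len(q),q.mean(0),np.median(q[:,2]),q[:,2].std(),cv2.minAreaRect(q[:,:2].astype(np.float32)))
b=P[(np.hypot(P[...,0]-499,P[...,1]+128)<80)&(abs(P[...,2]-55)<5)]; print('caster top',np.median(b[:,2]))
E
```

```text
18.2 [ 491.11965814 -178.2384817   246.59741856] [0.09015672 0.31859516 0.64983995] 0.0
1127 [ 488.69755188 -178.44195084  100.81855351] 101.29738034747089 2.009628491246234 ((490.4263000488281, -178.59237670898438), (17.98940086364746, 36.036441802978516), 81.25330352783203)
caster top 56.54214323816532
```

View pics/s5.png

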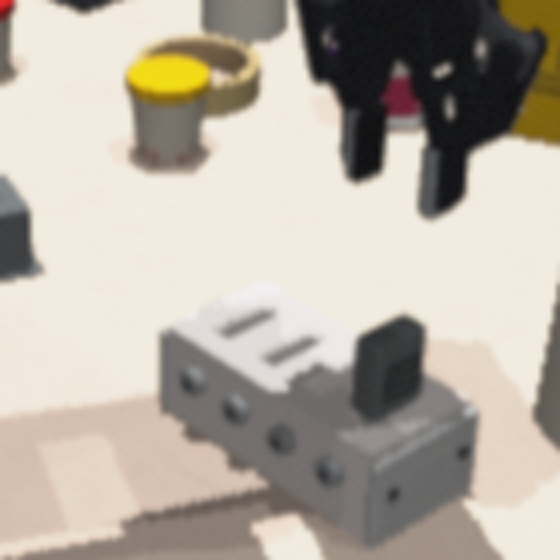

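The feeler stands upright in gap 4 at (390,365). Its top is 44.8 mm above the caster's top, which matches the 45 mm handle resting on it, and the gripper is clear.

```bash
python3 -c "
from rig import *
print(finish_job())"
```

```text
the job is handed in; nothing more can be done
None
```

The blade is fully home in gap 4, held there with the handle resting on the caster, and the job is handed in at about 18 s; gaps 1 and 2 felt too tight (push about 14 N and still rising), gap 3 too loose, and I saw no verdict from the judge.

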